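# Slide a transformer board into its test seat and latch it

### The arm

A 6-joint arm with a two-finger parallel gripper is mounted at the origin on a cart in front of the work surface, level with it; the furniture and walls round the work are solid. World frame = base frame: x ahead of the robot, y to its left, z up, the work surface at z = 0. Lengths are in mm, angles in rad, forces in N, time in s.
With the tool pointing down it reaches from about 275 to 1000 mm from the base axis. Payload 8.4 kg.
Tool frame: the origin (TCP) lies at the very end of the fingers, on their centre line; the grasp point (between the pads) lies 19 mm behind it; z points along the fingers, y is the direction in which the jaws open and shut (so a half turn about z gives the same grasp; the last joint's range is limited). The gripper opens to 85 mm and grips with 20 to 120 N. Pads are 22 mm wide; open, the fingers measure 114 mm over their backs; the gripper's body (76 mm by 85 mm) begins 54 mm behind the grasp point. The pads swing forward as they close: fully open they stand 13 mm farther back than shut.
Start: joints at [1.112, 0.353, 1.633, -0, 1.155, -0.002], TCP at [275.673, 560.921, 192.981] pointing down, gripper open.
Joint ranges: [-2.63, 2.63], [-0.92, 2.1], [0.06, 2.66], [-1.3, 4.44], [0, 2.69], [-3.02, 3.02]. Speed limits (rad/s): [2.22, 2.22, 2.79, 3.14, 3.14, 3.14].

### API

Orientations are given as [roll, pitch, yaw] about the fixed x, y, z axes, in that order (R = Rz(yaw) Ry(pitch) Rx(roll)).
In Python, from rig import r gives the robot as it stands.
- The arm moves only by the tool jog_arm, never from a script. Its argument "moves" is a list of rows, each an object with "grip": the gripper command: -1 is fully open, 1 is shut, values between are in proportion; "translation": the shift along the tool's x, y, z in m, a list of three; "twist": the turn, a rotation vector about the tool's x, y, z in rad, a list of three. In form: [{"grip": grip, "translation": [dx, dy, dz], "twist": [ax, ay, az]}, ...]. A call has 1 to 10 rows; each row shifts and turns the commanded pose from where the row before left it, along the tool's axes as they then stand; what a row does not reach is not made up. A row lasts 1/12 s, in which the tool goes at most 41.7 mm and 7.16 degrees, less where a joint would pass 70% of its speed; a pose out of reach is approached as far as the arm can. A call with a gripper value outside its range is refused whole. The fingers move at their own pace and stop on an object; "squeeze" is the grip in N (left out, the last holds). Time passes only in rows, so rows that do not move let the fingers close. It gives the time, the measured TCP pose, the force and the opening at its end, in the units of the state.
- r.sense(): the state, without advancing time (a new reading comes with each control period).
- r.grab_frame(name): name is "side" or "top" or "wrist"; returns (picture, depth): 400x640x3 uint8, red, green, blue; 400x640 float32, mm along the optical axis (not along the pixel's ray), 0 where there is no reading.
- r.calibration(name): a dict with "fx", "fy", "cx", "cy" (pixels), "R" (3x3) and "t" (3): a world point X has camera coordinates R X + t. Camera axes: x right, y down, z forward; pixel columns grow to the right and rows downward; lengths in mm; the calibration is good to about 2 mm. A picture is of the moment at which its call begins: read the wrist's pose just before it. calibration takes no time and is no camera call; for the wrist camera it gives the pose at the moment of the call.
- r.sign_off(): hands the job in, once; it reports no verdict.
The state is a dict: "clock": time; "qpos": joint angles; "qvel": joint speeds; "joint_efforts": joint torques, N m; "eef_pos": TCP position; "tcp_rot": TCP orientation; "contact_force": force on the tool from outside, world axes, zero at the start; "wrist_torque": the same for the moment, N m; "opening": opening from 0.0 (shut) to 1.0 (fully open).
Only numpy, scipy, OpenCV 4.12 (cv2) and the standard library are available. Lean on these libraries where they do the work, as an engineer would, in place of code of your own. Each camera call takes 0.05 s, during which the arm holds its last target.

### The job

Load the test slide: with the fingertips, lightly push the brown carrier board, with the transformer standing in its nest, along the two rails towards the grey contact head until it drops into the locating notches and lies flat on the rails. Then push the red latch bar round by its black post until it lies square across the rear of the board, against its stop. Only push, without force: grip and lift nothing, do not touch the transformer, and leave the loose things round the slide where they are.

Things in the scene. Friction and masses are not known exactly. Their poses are not given: they have to be found in the camera images.
- test_slide: Fixed slide: aluminium base plate 240 (x) by 112 mm (y), 10 mm thick, carrying two black rails along x. Origin: centre of its underside, on the worktop; x is the sliding direction, towards the grey contact head at the +x end; z up. Rails: tops 24 mm up, 13 mm wide, centred at y = +-38.5 mm; the channel between them is 64 mm wide, floor 10 mm up, open at the rear (-x) end.
- seat (a point): Where the board's origin lies when seated: on the slide's centre line at rail-top height (24 mm up), 20 mm ahead of the slide's origin; axes as the slide's. Each rail has notches 16 mm long, 8 mm deep, centred 45 mm before and behind it; the feet have 2 mm of play each way in them.
- carrier_board: Loose brown board 120 (x) by 90 mm (y), 10 mm thick, 0.29 to 0.42 kg, on four white feet 6 mm tall, 12 mm long, at x = +-45 mm. Origin: centre of the plate's underside (not the feet's), x towards the contact head, z up. It starts riding on its feet (plate 30 to 40 mm above the worktop), 35 to 68 mm short of the seat; seated, the feet are in the notches and the plate spans 24 to 34 mm.
- head (a point): Top centre of the grey contact head, a block 28 (x) by 100 mm (y), top 46 mm above the worktop; two binding posts on it reach 66 mm. From here back to the rear the board is led by two aluminium side guides, tops 33 mm up, y = +-46 to 53 mm of the slide, 1 mm of play a side.
- board_rear (a point): Middle of the board's rear edge, 5 mm above the plate's underside, 60 mm behind the board's origin: to be pushed by the fingertips in the channel between the rails. Sliding takes 2 to 6 N. The nest walls on the board (7 mm high) begin 54 mm ahead of this edge.
- transformer: Transformer with yellow tape and black bobbin, 29x65x29 mm, 0.12 kg, standing loose in the board's white nest with its long side across the slide; origin at the centre of its underside.
- nest (a point): Middle of the nest's floor on top of the board, 12 mm ahead of the board's origin: where the transformer's origin lies.
- latch (a joint): Angle of the red latch bar on its upright pivot, rad. 0: parallel to the rails, pointing to -x of the slide, outside the guide; negative: swung outwards; grows inwards over the rail (anticlockwise from above) to its stop at 1.57, square across the board near its rear edge. Starts between -0.45 and 0, clear of the board's path; stays where left; about 0.7 N at the post moves it.
- latch_pivot (a point): Pivot of the latch, on the +y side of the slide (x = -27, y = +63 mm of it), at the height of the bar's underside, 36.5 mm above the worktop: the bar passes 2.5 mm above a seated board but hits the edge of one that still rides on its feet.
- latch_post (a point): Middle of the upright black post on the free end of the latch bar, 46 mm from the pivot: 13 mm in diameter, from 43 to 68 mm above the worktop. The bar is 13 mm wide.
- hv_probe: Bystander, to be left alone: red high-voltage probe, 124 mm long; origin at the centre of its underside.
- side_cutters: Bystander, to be left alone: red-handled side cutters, 124 mm long; origin at the centre of its underside.
- screwdriver_m: Bystander, to be left alone: red-handled screwdriver, 183 mm long; origin at the centre of its underside.
- transformer_s: Bystander, to be left alone: small yellow-taped transformer, 31x43x29 mm, standing on the bench; origin at the centre of its underside.
- transformer_t: Bystander, to be left alone: small yellow-taped transformer, 29x44x26 mm, standing on the bench; origin at the centre of its underside.
- yellow_tape: Bystander, to be left alone: roll of yellow tape, 62 mm; origin at the centre of its underside.

How it is judged:
By the outcome, as a careful person would: the job done as asked, in the order asked, and still so for the second after the job is handed in, with the robot touching nothing.
It also fails if it takes over 53 s, if anything falls off the work surface, if the arm or the gripper's body presses on something with over 40 N, if the wrist force passes 120 N, or if a joint passes its speed limit or range.

## Working session

There is one attempt and no reset: what is moved stays moved. The work goes in short steps, Python scripts to look and compute and a tool call to move; the robot and the scene stay as the last step left them, time stands still between calls to the robot, and variables do not carry over. Pictures are saved under pics/ and viewed, and the job is handed in when it is done.

Besides the shell and the picture viewer there is one more tool, called by a JSON object that holds its "op" and its "data", one argument or row to a line. jog_arm: Moves the arm, as the interface text tells. Its arguments: {"type":"object","properties":{"moves":{"type":"array"},"squeeze":{"type":"number"}},"required":["moves"]}

```bash
mkdir -p pics; ls; python3 - <<'E'
from rig import r
import cv2,numpy as np
s=r.sense(); print({k:np.round(v,3) for k,v in s.items()})
for n in ["side","top"]:
    p,d=r.grab_frame(n); cv2.imwrite(f"pics/{n}0.png",p[:,:,::-1]); np.save(f"pics/{n}0.npy",d)
    c=r.calibration(n); print(n,{k:np.round(v,3).tolist() for k,v in c.items()})
E
```

```text
pics
{'clock': np.float64(0.0), 'qpos': array([ 1.112,  0.354,  1.634, -0.   ,  1.155, -0.002]), 'qvel': array([ 0.   ,  0.001, -0.   ,  0.001,  0.002, -0.001]), 'joint_efforts': array([-1.0000e-03, -6.0526e+01, -3.4206e+01,  0.0000e+00,  9.0000e-03,
       -0.0000e+00]), 'eef_pos': array([275.448, 560.464, 192.281]), 'tcp_rot': array([-3.14 ,  0.   ,  2.685]), 'contact_force': array([-0.185,  0.287,  0.749]), 'wrist_torque': array([-0.036,  0.015, -0.019]), 'opening': np.float64(0.997)}
side {'fx': 416.623, 'fy': 416.623, 'cx': 321.507, 'cy': 204.907, 'R': [[-0.999, -0.03, 0.012], [-0.023, 0.407, -0.913], [0.022, -0.913, -0.407]], 't': [534.189, -18.51, 1312.857]}
top {'fx': 392.223, 'fy': 392.223, 'cx': 318.17, 'cy': 205.576, 'R': [[0.012, -1.0, -0.001], [-0.997, -0.012, -0.08], [0.08, 0.002, -0.997]], 't': [199.25, 526.035, 1031.517]}
```

View pics/top0.png

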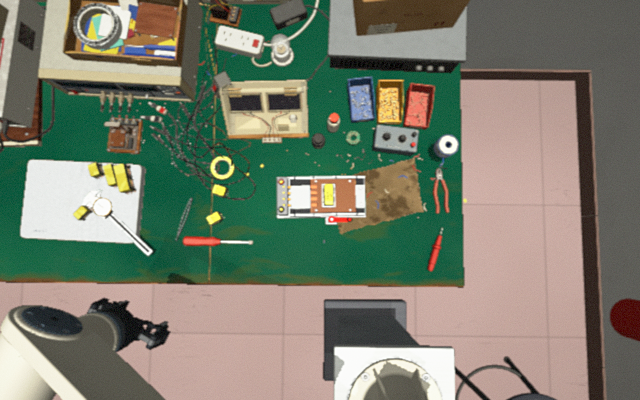

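View pics/side0.png

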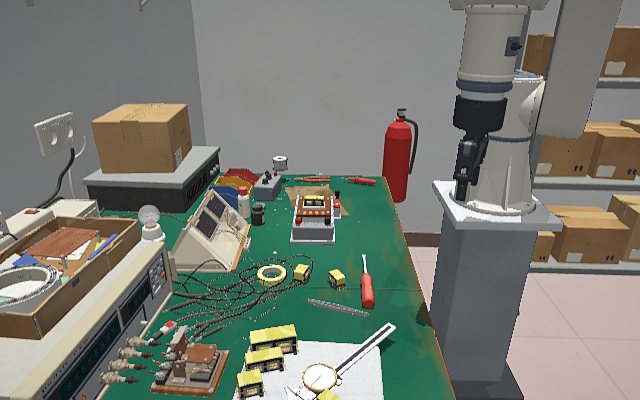

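```bash
cat > h.py <<'E'
import numpy as np,cv2
from rig import r
def w(c,u,v,d):
    R=np.array(c["R"]);t=np.array(c["t"])
    return R.T@(np.array([(u-c["cx"])/c["fx"]*d,(v-c["cy"])/c["fy"]*d,d])-t)
def atz(c,u,v,z):
    R=np.array(c["R"]);t=np.array(c["t"]);o=-R.T@t
    k=R.T@np.array([(u-c["cx"])/c["fx"],(v-c["cy"])/c["fy"],1]);return o+k*(z-o[2])/k[2]
def proj(c,X):
    p=np.array(c["R"])@np.array(X)+np.array(c["t"]);return c["cx"]+c["fx"]*p[0]/p[2],c["cy"]+c["fy"]*p[1]/p[2]
E
python3 - <<'E'
from h import *
p=cv2.imread("pics/top0.png");d=np.load("pics/top0.npy");c=r.calibration("top")
cv2.imwrite("pics/top0c.png",cv2.resize(p[165:235,265:375],None,fx=7,fy=7,interpolation=cv2.INTER_CUBIC))
for u,v in [(280,197),(300,197),(325,195),(345,197),(357,197),(365,185),(400,190),(340,219),(329,195)]:
    print(u,v,np.round(w(c,u,v,d[v,u]),1))
E
```

```text
280 197 [542.9 305.6  48.1]
300 197 [547.4 255.1   9.8]
325 195 [547.2 188.1  70. ]
345 197 [545.6 134.8  41.3]
357 197 [549.  100.4  11.9]
365 185 [583.7  77.2  -0.8]
400 190 [ 5.709e+02 -1.890e+01 -3.000e-01]
340 219 [487.3 147.7  42.3]
329 195 [547.4 177.8  68.8]
```

View pics/top0c.png

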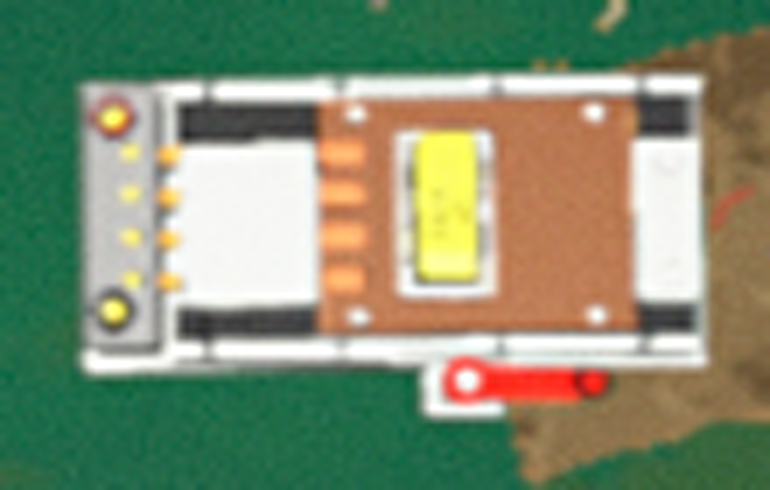

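{"op": "jog_arm", "data": {
  "moves": [
    {"grip":1,"translation":[-0.0,0,-0.035],"twist":[0,0,0]},
    {"grip":1,"translation":[-0.0,0,-0.035],"twist":[0,0,0]},
    {"grip":1,"translation":[-0.03,-0.02,0],"twist":[0,0,0]},
    {"grip":1,"translation":[-0.03,-0.02,0],"twist":[0,0,0]},
    {"grip":1,"translation":[-0.03,-0.02,0],"twist":[0,0,0]},
    {"grip":1,"translation":[-0.03,-0.02,0],"twist":[0,0,0]},
    {"grip":1,"translation":[-0.03,-0.02,0],"twist":[0,0,0]},
    {"grip":1,"translation":[-0.03,-0.02,0],"twist":[0,0,0]},
    {"grip":1,"translation":[-0.03,-0.02,0],"twist":[0,0,0]},
    {"grip":1,"translation":[-0.03,-0.02,0],"twist":[0,0,0]}
  ]
}}

```text
clock: 0.93
eef_pos: [420.8, 309.8, 262.8]
tcp_rot: [-3.141, -0.0, 2.685]
contact_force: [0.9, 0.9, -0.7]
opening: 0.001
```

{"op": "jog_arm", "data": {
  "moves": [
    {"grip":1,"translation":[-0.03,-0.02,0],"twist":[0,0,0]},
    {"grip":1,"translation":[-0.03,-0.02,0],"twist":[0,0,0]},
    {"grip":1,"translation":[-0.03,-0.02,0],"twist":[0,0,0]},
    {"grip":1,"translation":[-0.03,-0.02,0],"twist":[0,0,0]},
    {"grip":1,"translation":[0,0,0],"twist":[0,0,0.12]},
    {"grip":1,"translation":[0,0,0],"twist":[0,0,0.12]},
    {"grip":1,"translation":[0,0,0],"twist":[0,0,0.12]},
    {"grip":1,"translation":[0,0,0],"twist":[0,0,0.12]},
    {"grip":1,"translation":[0,0,0],"twist":[0,0,0.12]},
    {"grip":1,"translation":[0,0,0],"twist":[0,0,0.12]}
  ]
}}

```text
clock: 1.77
eef_pos: [492.7, 186.5, 262.6]
tcp_rot: [-3.141, 0.0, 1.959]
contact_force: [0.7, 0.1, -0.1]
opening: 0.0
```

{"op": "jog_arm", "data": {
  "moves": [
    {"grip":1,"translation":[0,0,0],"twist":[0,0,0.12]},
    {"grip":1,"translation":[0,0,0],"twist":[0,0,0.12]},
    {"grip":1,"translation":[0,0,0],"twist":[0,0,0.12]},
    {"grip":1,"translation":[0,0,0],"twist":[0,0,0]},
    {"grip":1,"translation":[0,0,0],"twist":[0,0,0]}
  ]
}}

```text
clock: 2.18
eef_pos: [492.7, 186.7, 262.7]
tcp_rot: [-3.141, 0.0, 1.609]
contact_force: [-0.4, -0.2, 0.6]
opening: 0.004
```

```bash
python3 - <<'E'
from h import *
s=r.sense();print(s["clock"],s["eef_pos"],s["tcp_rot"],s["qpos"],s["opening"],s["contact_force"])
c=r.calibration("wrist")
p,d=r.grab_frame("wrist"); cv2.imwrite("pics/w1.png",p[:,:,::-1]); np.save("pics/w1.npy",d); np.savez("pics/w1c.npz",**c)
print(c)
E
```

```text
2.1833 [492.69899767 186.66246124 262.71352101] [-3.14104023e+00  1.89740062e-04  1.60857207e+00] [ 3.59304795e-01  1.36439544e-01  1.75899002e+00 -5.74090095e-06
  1.24674716e+00  3.21530933e-01] 0.004443040004654983 [-0.44722789 -0.16018194  0.57492661]
{'fx': 324.82487608194896, 'fy': 324.82487608194896, 'cx': 316.4657229685727, 'cy': 199.6481959695383, 'R': array([[ 9.99315849e-01,  3.69804030e-02, -5.33120941e-04],
       [ 3.57327730e-02, -9.61682591e-01,  2.71826714e-01],
       [ 9.53956831e-03, -2.71659793e-01, -9.62346067e-01]]), 't': array([-499.29488376,  106.47829865,  491.34470544])}
```

View pics/w1.png

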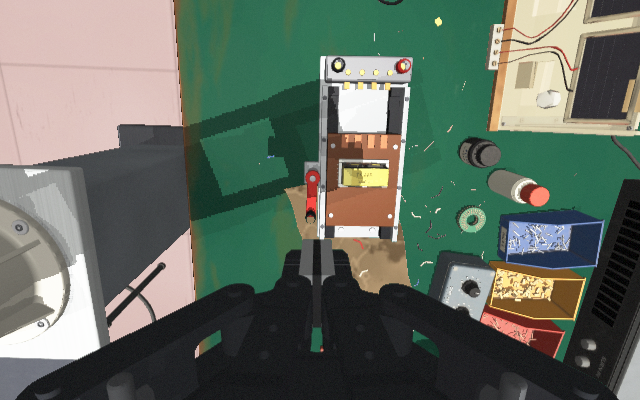

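```bash
python3 - <<'E'
from h import *
p=cv2.imread("pics/w1.png")
cv2.imwrite("pics/w1a.png",cv2.resize(p[45:145,300:430],None,fx=6,fy=6,interpolation=cv2.INTER_CUBIC))
cv2.imwrite("pics/w1b.png",cv2.resize(p[150:250,290:420],None,fx=6,fy=6,interpolation=cv2.INTER_CUBIC))
E
```

```text
(no output)
```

View pics/w1a.png

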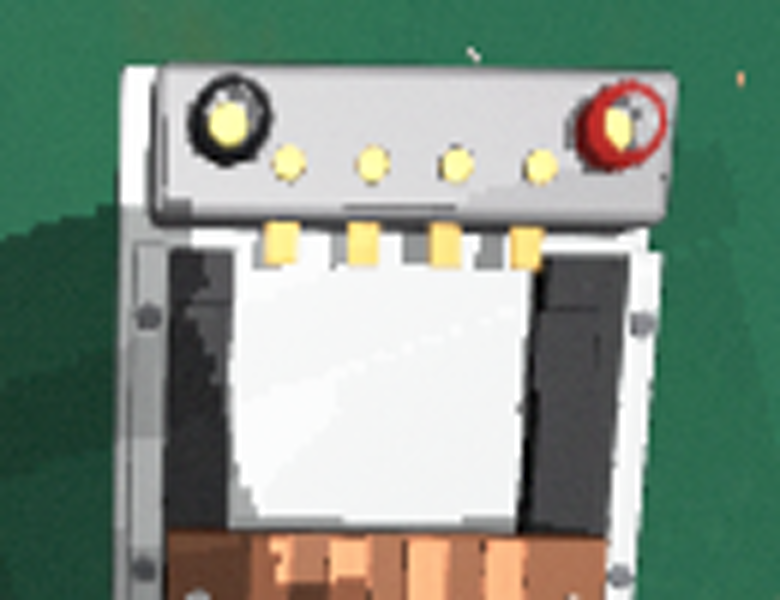

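View pics/w1b.png

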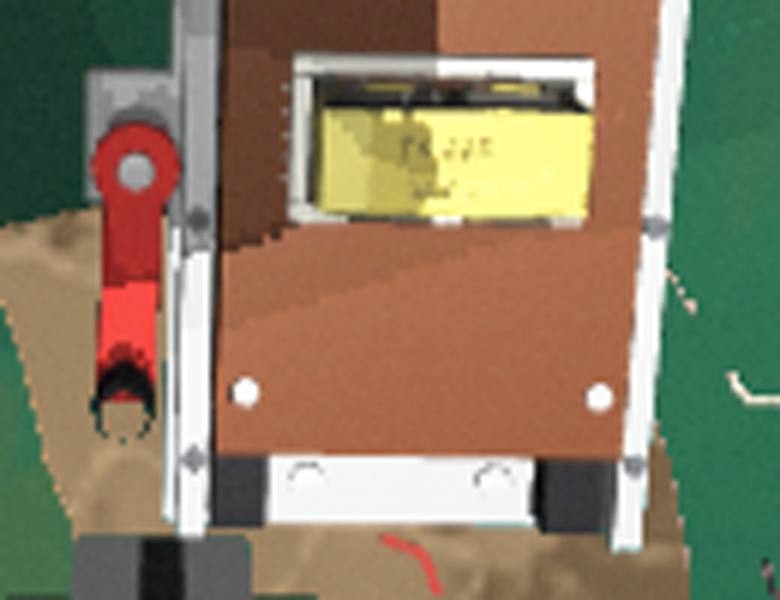

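```bash
python3 - <<'E'
from h import *
c=dict(np.load("pics/w1c.npz"));d=np.load("pics/w1.npy")
A=lambda x,y:(300+(x+.5)/6-.5,45+(y+.5)/6-.5)
B=lambda x,y:(290+(x+.5)/6-.5,150+(y+.5)/6-.5)
pts={"headRL":(A(152,215),46),"headRR":(A(665,222),46),"headFL":(A(160,66),46),"headFR":(A(678,75),46),
"brL":(B(217,457),40),"brR":(B(622,458),40),"bfL":(A(165,531),40),"bfR":(A(605,535),40),"piv":(B(135,172),45),"post":(B(122,415),68),"chanL":(B(268,525),10),"chanR":(B(535,518),10),
"gL":(B(208,535),33),"gR":(B(612,550),33)}
for k,(q,z) in pts.items():
    u,v=map(int,np.round(q)); print(k,np.round(q,1),np.round(atz(c,*q,z),1),"depth:",np.round(w(c,u,v,d[v,u]),1))
E
```

```text
headRL [324.9  80.4] [498.9 285.2  46. ] depth: [499.2 286.6  33.3]
headRR [410.4  81.6] [597.5 287.5  46. ] depth: [ 6.095e+02  2.909e+02 -6.000e-01]
headFL [326.2  55.6] [499.2 311.6  46. ] depth: [499.  311.5  44. ]
headFR [412.6  57.1] [596.9 313.7  46. ] depth: [ 6.098e+02  3.207e+02 -2.000e-01]
brL [325.8 225.8] [508. 105.  40.] depth: [509.1  98.8  24. ]
brR [393.2 225.9] [597.2 108.1  40. ] depth: [596.8 108.1  40.2]
bfL [327.1 133.1] [504.3 225.2  40. ] depth: [504.9 223.9  19.5]
bfR [400.4 133.8] [593.8 227.8  40. ] depth: [593.5 227.4  39.3]
piv [312.1 178.2] [487.9 169.4  45. ] depth: [487.8 170.1  46.9]
post [309.9 218.8] [487.1 123.8  68. ] depth: [486.6 100.2   1.3]
chanL [334.2 237.1] [522.3  77.1  10. ] depth: [522.5  74.1   2.3]
chanR [378.8 235.9] [585.9  81.3  10. ] depth: [584.7  84.   17. ]
gL [324.2 238.8] [507.2  83.6  33. ] depth: [496.  196.5 304.7]
gR [391.6 241.2] [599.   83.4  33. ] depth: [599.3  84.1  33.8]
```

{"op": "jog_arm", "data": {
  "moves": [
    {"grip":1,"translation":[-0.027,0.0143,0],"twist":[0,0,0.009]},
    {"grip":1,"translation":[-0.027,0.0143,0],"twist":[0,0,0]},
    {"grip":1,"translation":[-0.027,0.0143,0],"twist":[0,0,0]},
    {"grip":1,"translation":[-0.026,0.0143,0],"twist":[0,0,0]},
    {"grip":1,"translation":[0,0,0.035],"twist":[0,0,0]},
    {"grip":1,"translation":[0,0,0.035],"twist":[0,0,0]},
    {"grip":1,"translation":[0,0,0.035],"twist":[0,0,0]},
    {"grip":1,"translation":[0,0,0.035],"twist":[0,0,0]},
    {"grip":1,"translation":[0,0,0.035],"twist":[0,0,0]},
    {"grip":1,"translation":[0,0,0.0],"twist":[0,0,0]}
  ]
}}

```text
clock: 3.07
eef_pos: [548.2, 80.6, 81.9]
tcp_rot: [-3.131, 0.001, 1.599]
contact_force: [-2.0, -0.1, -0.1]
opening: 0.004
```

```bash
python3 - <<'E'
from h import *
s=r.sense();print(s["clock"],s["eef_pos"],s["tcp_rot"],s["contact_force"])
c=r.calibration("wrist")
p,d=r.grab_frame("wrist"); cv2.imwrite("pics/w2.png",p[:,:,::-1]); np.save("pics/w2.npy",d); np.savez("pics/w2c.npz",**c)
E
```

```text
3.0667 [548.23837936  80.58215724  81.93988011] [-3.13148898e+00  1.20365056e-03  1.59897578e+00] [-2.02290312 -0.09112523 -0.0764068 ]
```

View pics/w2.png

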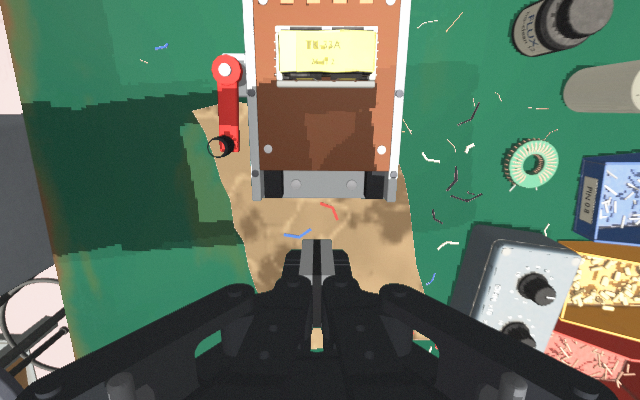

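{"op": "jog_arm", "data": {
  "moves": [
    {"grip":1,"translation":[0,0,0],"twist":[0,0,0]},
    {"grip":1,"translation":[0,0,0],"twist":[0,0,0]}
  ]
}}

```text
clock: 3.28
eef_pos: [554.7, 81.6, 90.3]
tcp_rot: [3.138, -0.0, 1.597]
contact_force: [0.3, -0.4, 0.3]
opening: -0.0
```

```bash
python3 - <<'E'
from h import *
s=r.sense();print(s["clock"],s["eef_pos"],s["tcp_rot"],s["contact_force"])
c=r.calibration("wrist")
p,d=r.grab_frame("wrist"); cv2.imwrite("pics/w3.png",p[:,:,::-1]); np.save("pics/w3.npy",d); np.savez("pics/w3c.npz",**c)
cv2.imwrite("pics/w3a.png",cv2.resize(p[30:230,200:420,::-1],None,fx=3,fy=3,interpolation=cv2.INTER_CUBIC))
E
```

```text
3.2833 [554.70465617  81.59831231  90.26849391] [ 3.13843251e+00 -3.65746366e-04  1.59694017e+00] [ 0.30963475 -0.44998408  0.25822107]
```

View pics/w3a.png

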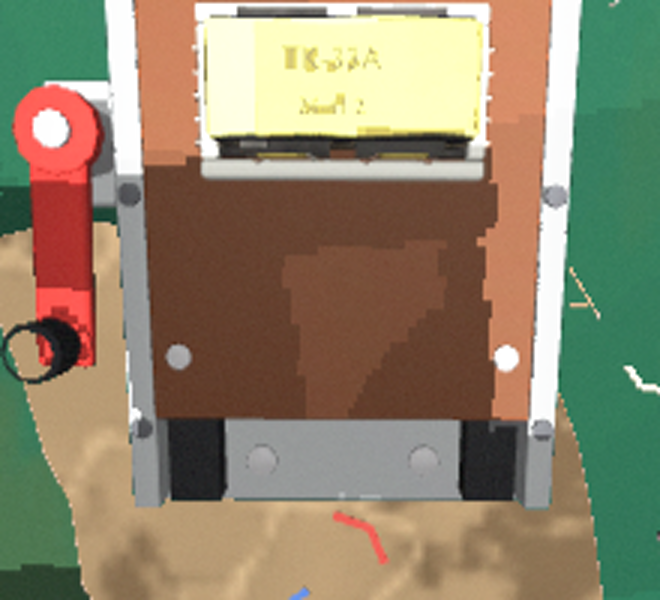

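```bash
python3 - <<'E'
from h import *
c=dict(np.load("pics/w3c.npz"));d=np.load("pics/w3.npy")
B=lambda x,y:(200+(x+.5)/3-.5,30+(y+.5)/3-.5)
pts={"brL":(B(155,418),40),"brR":(B(530,420),40),"piv":(B(50,127),46),"post":(B(27,351),68),"chanL":(B(222,500),10),"chanR":(B(462,500),10),"gL":(B(134,507),33),"gR":(B(550,507),33)}
for k,(q,z) in pts.items():
    u,v=map(int,np.round(q)); print(k,np.round(q,1),np.round(atz(c,*q,z),1),"depth:",np.round(w(c,u,v,d[v,u]),1))
E
```

```text
brL [251.3 169. ] [507.5 105.8  40. ] depth: [505.9 104.5  32.9]
brR [376.3 169.7] [597.6 107.6  40. ] depth: [598.8 106.1  32.9]
piv [216.3  72. ] [487.9 170.1  46. ] depth: [488.  170.   47.1]
post [208.7 146.7] [487.  124.5  68. ] depth: [465.9 116.2   2. ]
chanL [273.7 196.3] [519.6  77.6  10. ] depth: [518.8  75.5   1.3]
chanR [353.7 196.3] [586.2  79.3  10. ] depth: [586.6  79.4   9.5]
gL [244.3 198.7] [500.2  81.5  33. ] depth: [4.927e+02 7.200e+01 4.000e-01]
gR [383.  198.7] [605.7  84.1  33. ] depth: [612.9  75.    0.7]
```

{"op": "jog_arm", "data": {
  "moves": [
    {"grip":1,"translation":[-0.002,-0.0018,0.0],"twist":[0,0,0]},
    {"grip":1,"translation":[0,0,0.02],"twist":[0,0,0]},
    {"grip":1,"translation":[0,0,0.02],"twist":[0,0,0]},
    {"grip":1,"translation":[0,0,0.02],"twist":[0,0,0]},
    {"grip":1,"translation":[0,0,0.009],"twist":[0,0,0]},
    {"grip":1,"translation":[0,0,0],"twist":[0,0,0]},
    {"grip":1,"translation":[0,0,0],"twist":[0,0,0]},
    {"grip":1,"translation":[0,0,0],"twist":[0,0,0]}
  ]
}}

```text
clock: 4.0
eef_pos: [552.3, 79.4, 20.3]
tcp_rot: [3.14, -0.0, 1.596]
contact_force: [0.4, -0.3, 0.6]
opening: 0.002
```

{"op": "jog_arm", "data": {
  "moves": [
    {"grip":1,"translation":[0.003,0,0],"twist":[0,0,0]},
    {"grip":1,"translation":[0.003,0,0],"twist":[0,0,0]},
    {"grip":1,"translation":[0.003,0,0],"twist":[0,0,0]},
    {"grip":1,"translation":[0.002,0,0],"twist":[0,0,0]},
    {"grip":1,"translation":[0.002,0,0],"twist":[0,0,0]},
    {"grip":1,"translation":[0.002,0,0],"twist":[0,0,0]},
    {"grip":1,"translation":[0.002,0,0],"twist":[0,0,0]},
    {"grip":1,"translation":[0.002,0,0],"twist":[0,0,0]},
    {"grip":1,"translation":[0.002,0,0],"twist":[0,0,0]},
    {"grip":1,"translation":[0.002,0,0],"twist":[0,0,0]}
  ]
}}

```text
clock: 4.83
eef_pos: [550.7, 102.5, 18.9]
tcp_rot: [-3.142, 0.0, 1.596]
contact_force: [-0.3, 0.3, 0.1]
opening: -0.001
```

```bash
python3 - <<'E'
from h import *
p,d=r.grab_frame("wrist")
cv2.imwrite("pics/w4a.png",cv2.resize(p[130:290,220:420,::-1],None,fx=3,fy=3,interpolation=cv2.INTER_CUBIC))
s=r.sense();print(s["eef_pos"],s["contact_force"])
E
```

```text
[550.65014055 102.75997276  18.95004911] [ 0.55977222  0.017431   -0.21103552]
```

View pics/w4a.png

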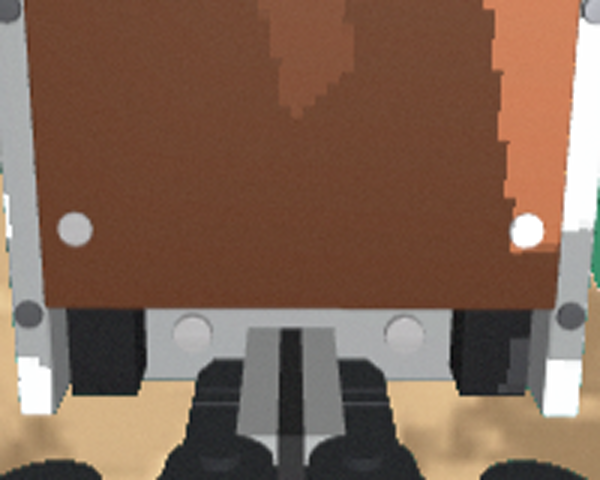

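{"op": "jog_arm", "data": {
  "moves": [
    {"grip":1,"translation":[0.002,0,0],"twist":[0,0,0]},
    {"grip":1,"translation":[0.002,0,0],"twist":[0,0,0]},
    {"grip":1,"translation":[0.002,0,0],"twist":[0,0,0]},
    {"grip":1,"translation":[0.002,0,0],"twist":[0,0,0]},
    {"grip":1,"translation":[0.002,0,0],"twist":[0,0,0]},
    {"grip":1,"translation":[0.002,0,0],"twist":[0,0,0]}
  ]
}}

```text
clock: 5.38
eef_pos: [550.4, 114.5, 19.0]
tcp_rot: [3.142, 0.0, 1.596]
contact_force: [0.3, -0.0, -0.2]
opening: -0.002
```

```bash
python3 - <<'E'
from h import *
p,d=r.grab_frame("wrist")
cv2.imwrite("pics/w5a.png",cv2.resize(p[130:290,220:420,::-1],None,fx=3,fy=3,interpolation=cv2.INTER_CUBIC))
p,d=r.grab_frame("top")
cv2.imwrite("pics/t5a.png",cv2.resize(p[165:235,265:375,::-1],None,fx=6,fy=6,interpolation=cv2.INTER_CUBIC))
s=r.sense();print(s["eef_pos"],s["contact_force"],s["joint_efforts"])
E
```

```text
[550.36931903 114.61448309  18.98276778] [-0.37697428  0.67769977  0.64331673] [ 1.58425737e-01 -5.90379846e+01 -2.39286214e+01  1.95456971e-02
  4.87865356e-03  6.13636407e-02]
```

View pics/w5a.png

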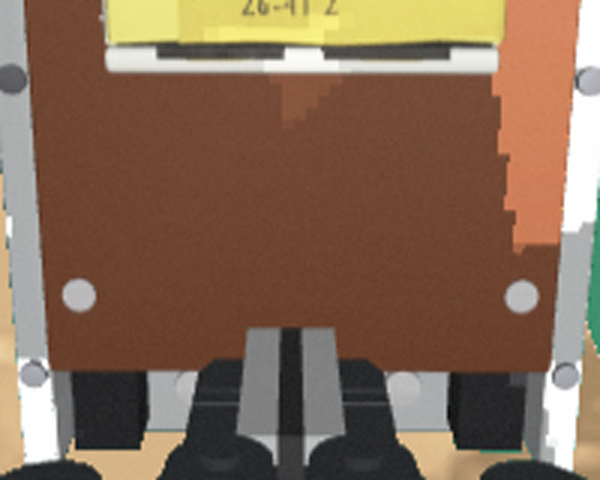

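View pics/t5a.png

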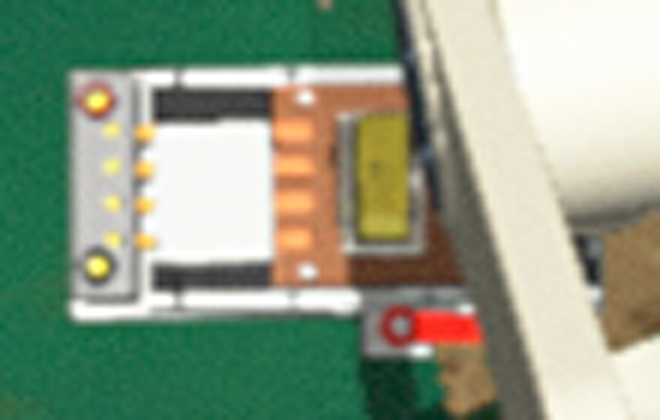

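```bash
python3 - <<'E'
from h import *
c=r.calibration("wrist");s=r.sense()
p,d=r.grab_frame("wrist");np.save("pics/w5.npy",d)
print(s["eef_pos"],s["contact_force"], "proj tcp",proj(c,s["eef_pos"]), "cam",-c["R"].T@c["t"])
for u in (306,328):
  for v in range(224,290,4): print(u,v,np.round(w(c,u,v,d[v,u]),1), p[v,u])
for u in (270,360):
  for v in (210,225,240,248,252,256,262): print(u,v,np.round(w(c,u,v,d[v,u]),1), p[v,u])
E
```

```text
[550.36931903 114.61448309  18.98276778] [-0.37697428  0.67769977  0.64331673] proj tcp (np.float64(316.14192433607604), np.float64(226.5955615978457)) cam [548.90029728 182.25348412 199.90378547]
306 224 [544.9 123.7  39.7] [106  65  44]
306 228 [544.9 121.8  40.7] [109  68  47]
306 232 [544.9 119.1  39.4] [107  65  43]
306 236 [545.  117.   39.9] [108  69  48]
306 240 [545.6 124.6  63.4] [127 126 125]
306 244 [545.7 124.3  67.2] [128 129 128]
306 248 [545.8 124.1  71. ] [127 127 126]
306 252 [546.  124.7  76.2] [124 126 124]
306 256 [546.1 124.9  80.5] [129 129 130]
306 260 [546.2 124.8  83.7] [127 127 128]
306 264 [546.3 124.2  86. ] [129 130 130]
306 268 [546.4 124.6  90. ] [127 127 126]
306 272 [546.5 124.6  93.1] [127 128 126]
306 276 [546.6 124.2  95.2] [184 188 188]
306 280 [546.7 125.6 100.6] [34 36 40]
306 284 [546.8 125.5 103. ] [42 45 44]
306 288 [546.9 125.6 105.6] [37 41 41]
328 224 [556.3 124.2  40.2] [109  67  46]
328 228 [556.4 121.9  40.2] [103  65  41]
328 232 [556.5 119.8  40.4] [110  70  48]
328 236 [556.5 117.8  41.1] [108  66  46]
328 240 [555.6 124.6  62.7] [1
[... 394 characters left out ...]
280 [554.2 125.7 100.5] [39 40 42]
328 284 [554.2 124.6 101.1] [38 39 42]
328 288 [554.1 125.4 105.1] [41 43 47]
270 210 [526.2 131.1  40.2] [112  70  48]
270 225 [526.1 122.9  40.3] [107  67  45]
270 240 [525.9 114.2  39.8] [105  65  45]
270 248 [525.8 109.5  39.5] [106  65  45]
270 252 [525.9 107.6  40.5] [102  62  42]
270 256 [521.3  90.1   9.1] [169 172 173]
270 262 [521.4  86.2   9.8] [169 172 173]
360 210 [572.6 132.2  40.3] [112  71  50]
360 225 [573.1 123.8  39.8] [109  67  46]
360 240 [573.5 115.7  40.6] [105  65  45]
360 248 [573.9 111.   40.2] [107  64  42]
360 252 [574.1 108.5  39.8] [104  65  42]
360 256 [578.8  92.4  10.9] [170 171 173]
360 262 [579.1  88.   10.4] [173 175 175]
```

```bash
python3 - <<'E'
from h import *
p,d=r.grab_frame("side");c=r.calibration("side")
print(proj(c,[550,114,19]),proj(c,[550,124,61]))
cv2.imwrite("pics/s5.png",cv2.resize(p[120:260,250:390,::-1],None,fx=5,fy=4,interpolation=cv2.INTER_CUBIC))
E
```

```text
(np.float64(315.0911052437578), np.float64(204.19807642271132)) (np.float64(315.01945541204157), np.float64(192.14722918323986))
```

View pics/s5.png

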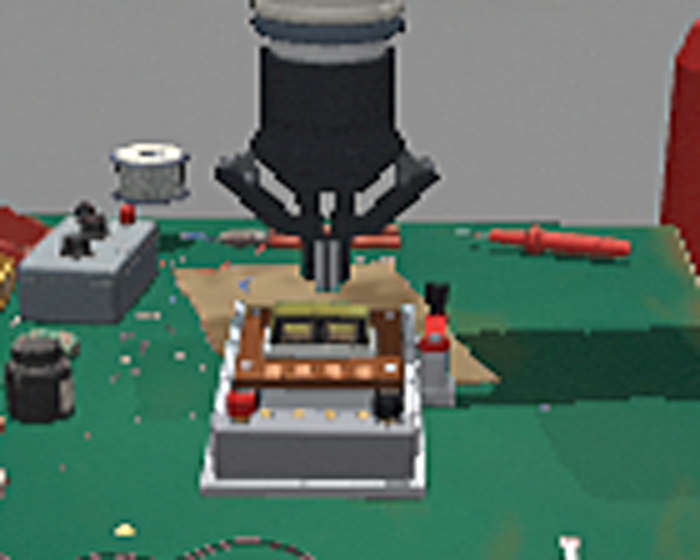

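The wrist depth and the side view agree: the real fingertips sit at z≈61, about 42 mm above the reported TCP (z=19). They are passing over the board without touching it. I'll back off behind the board and lower by what the cameras show, checking on the way.

{"op": "jog_arm", "data": {
  "moves": [
    {"grip":1,"translation":[-0.011,0,0],"twist":[0,0,0]},
    {"grip":1,"translation":[-0.011,0,0],"twist":[0,0,0]},
    {"grip":1,"translation":[-0.011,0,0],"twist":[0,0,0]},
    {"grip":1,"translation":[-0.003,0.001,0],"twist":[0,0,0]},
    {"grip":1,"translation":[0,0,0.01],"twist":[0,0,0]},
    {"grip":1,"translation":[0,0,0.01],"twist":[0,0,0]},
    {"grip":1,"translation":[0,0,0],"twist":[0,0,0]},
    {"grip":1,"translation":[0,0,0],"twist":[0,0,0]}
  ]
}}

```text
clock: 6.25
eef_pos: [551.3, 78.4, -2.2]
tcp_rot: [-3.139, 0.0, 1.596]
contact_force: [-0.5, -0.2, -0.6]
opening: -0.002
```

```bash
cat > tip.py <<'E'
from h import *
import sys
s=r.sense();c=r.calibration("wrist")
p,d=r.grab_frame("wrist");n=sys.argv[1]
print(round(float(s["clock"]),2),s["eef_pos"].round(1),s["contact_force"].round(2),s["tcp_rot"].round(3))
for u in (306,328):
    for v in (236,238,239,240,242,250,270): print(u,v,np.round(w(c,u,v,d[v,u]),1))
cv2.imwrite(f"pics/{n}.png",cv2.resize(p[30:290,200:440,::-1],None,fx=3,fy=2.3,interpolation=cv2.INTER_CUBIC) if 0 else p[:,:,::-1])
np.save(f"pics/{n}.npy",d);np.savez(f"pics/{n}c.npz",**c)
E
python3 tip.py w6
```

```text
6.25 [551.3  78.4  -2.2] [-0.46 -0.2  -0.64] [-3.139  0.     1.596]
306 236 [545.4  73.8   1.6]
306 238 [545.4  72.6   1.6]
306 239 [546.5  88.5  41.1]
306 240 [546.5  87.8  40.7]
306 242 [546.6  88.1  43.7]
306 250 [546.9  87.9  51.7]
306 270 [547.5  88.   69.6]
328 236 [558.2  74.6   2.8]
328 238 [558.3  73.1   2. ]
328 239 [556.6  88.3  40. ]
328 240 [556.5  88.7  42.2]
328 242 [556.5  88.4  43.7]
328 250 [556.2  88.6  52.7]
328 270 [555.6  88.7  70.4]
```

View pics/w6.png

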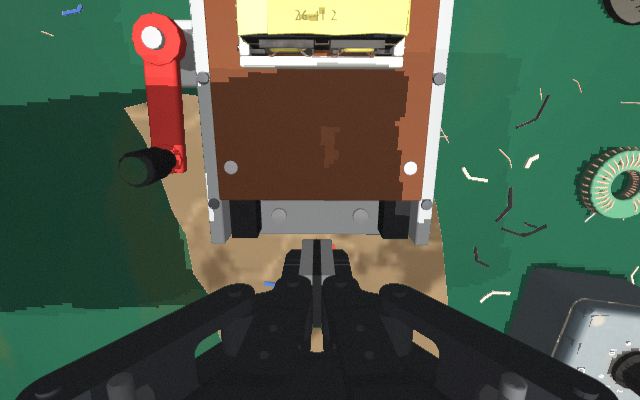

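{"op": "jog_arm", "data": {
  "moves": [
    {"grip":1,"translation":[0,0.001,0.01],"twist":[0,0,0]},
    {"grip":1,"translation":[0,0,0.008],"twist":[0,0,0]},
    {"grip":1,"translation":[0,0,0],"twist":[0,0,0]},
    {"grip":1,"translation":[0.004,0,0],"twist":[0,0,0]},
    {"grip":1,"translation":[0.004,0,0],"twist":[0,0,0]},
    {"grip":1,"translation":[0.002,0,0],"twist":[0,0,0]},
    {"grip":1,"translation":[0,0,0],"twist":[0,0,0]}
  ]
}}

```text
clock: 6.88
eef_pos: [553.3, 89.0, -18.7]
tcp_rot: [3.141, -0.0, 1.596]
contact_force: [0.1, -0.8, 0.0]
opening: -0.001
```

```bash
python3 tip.py w7
```

```text
6.88 [553.3  89.  -18.7] [ 0.07 -0.78  0.02] [ 3.141 -0.     1.596]
306 236 [548.   94.5   9.6]
306 238 [548.1  93.8  10.7]
306 239 [548.4  98.9  24.1]
306 240 [548.4  98.9  25.3]
306 242 [548.5  98.7  27.2]
306 250 [548.8  99.2  36.7]
306 270 [549.3  98.7  53.3]
328 236 [557.7 107.   39.7]
328 238 [559.1  93.8  10. ]
328 239 [558.5  98.9  23.4]
328 240 [558.4  99.2  25.4]
328 242 [558.3  99.2  27.8]
328 250 [558.1  98.9  35.6]
328 270 [557.4  99.4  54.2]
```

View pics/w7.png

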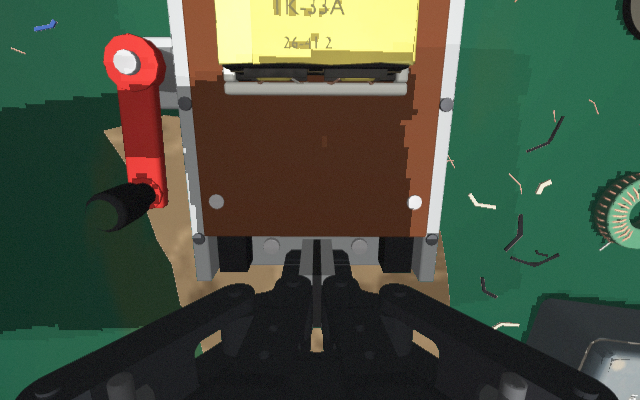

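{"op": "jog_arm", "data": {
  "moves": [
    {"grip":1,"translation":[0,-0.001,0.004],"twist":[0,0,0]},
    {"grip":1,"translation":[0.003,0,0],"twist":[0,0,0]},
    {"grip":1,"translation":[0.002,0,0],"twist":[0,0,0]},
    {"grip":1,"translation":[0.002,0,0],"twist":[0,0,0]},
    {"grip":1,"translation":[0.002,0,0],"twist":[0,0,0]},
    {"grip":1,"translation":[0.002,0,0],"twist":[0,0,0]},
    {"grip":1,"translation":[0.002,0,0],"twist":[0,0,0]},
    {"grip":1,"translation":[0.002,0,0],"twist":[0,0,0]}
  ]
}}

```text
clock: 7.6
eef_pos: [551.6, 103.4, -23.0]
tcp_rot: [-3.141, 0.0, 1.596]
contact_force: [-0.5, -1.3, -0.7]
opening: 0.0
```

```bash
python3 tip.py w8
```

```text
7.6 [551.6 103.4 -23. ] [-0.52 -1.33 -0.71] [-3.141  0.     1.596]
306 236 [547.2 122.9  39.7]
306 238 [547.3 122.3  40.5]
306 239 [547.3 121.9  40.3]
306 240 [547.3 121.1  39.6]
306 242 [547.3 120.4  39.9]
306 250 [547.3 117.2  40.4]
306 270 [547.7 113.2  49.2]
328 236 [555.8 123.4  40.5]
328 238 [555.9 122.2  39.7]
328 239 [555.8 122.2  40.6]
328 240 [555.9 121.6  40.2]
328 242 [555.9 120.3  39.1]
328 250 [556.  117.6  40.8]
328 270 [555.9 112.8  48.1]
```

View pics/w8.png

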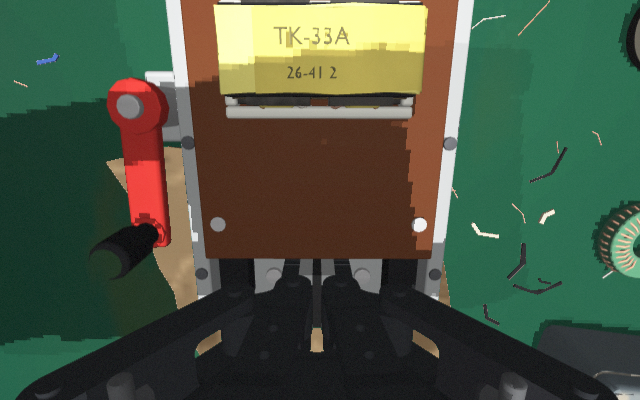

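{"op": "jog_arm", "data": {
  "moves": [
    {"grip":1,"translation":[0.002,0,0],"twist":[0,0,0]},
    {"grip":1,"translation":[0.002,0,0],"twist":[0,0,0]},
    {"grip":1,"translation":[0.002,0,0],"twist":[0,0,0]},
    {"grip":1,"translation":[0.002,0,0],"twist":[0,0,0]},
    {"grip":1,"translation":[0.002,0,0],"twist":[0,0,0]},
    {"grip":1,"translation":[0.002,0,0],"twist":[0,0,0]},
    {"grip":1,"translation":[0.002,0,0],"twist":[0,0,0]},
    {"grip":1,"translation":[0.002,0,0],"twist":[0,0,0]},
    {"grip":1,"translation":[0.002,0,0],"twist":[0,0,0]},
    {"grip":1,"translation":[0.002,0,0],"twist":[0,0,0]}
  ]
}}

```text
clock: 8.48
eef_pos: [551.1, 123.5, -23.0]
tcp_rot: [3.142, 0.0, 1.596]
contact_force: [0.3, -2.6, -0.7]
opening: 0.004
```

{"op": "jog_arm", "data": {
  "moves": [
    {"grip":1,"translation":[0.002,0,0],"twist":[0,0,0]},
    {"grip":1,"translation":[0.002,0,0],"twist":[0,0,0]},
    {"grip":1,"translation":[0.002,0,0],"twist":[0,0,0]},
    {"grip":1,"translation":[0.002,0,0],"twist":[0,0,0]},
    {"grip":1,"translation":[0.002,0,0],"twist":[0,0,0]},
    {"grip":1,"translation":[0.002,0,0],"twist":[0,0,0]},
    {"grip":1,"translation":[0.002,0,0],"twist":[0,0,0]}
  ]
}}

```text
clock: 9.07
eef_pos: [550.8, 137.5, -23.0]
tcp_rot: [-3.142, 0.0, 1.596]
contact_force: [-0.5, -3.3, 0.9]
opening: -0.0
```

```bash
python3 tip.py w9
```

```text
9.07 [550.8 137.5 -23. ] [-0.52 -3.28  0.94] [-3.142  0.     1.596]
306 236 [546.4 157.6  41.2]
306 238 [546.4 156.1  39.5]
306 239 [546.4 155.3  38.7]
306 240 [546.4 155.6  40.4]
306 242 [546.4 154.   38.6]
306 250 [546.5 151.3  40.3]
306 270 [546.9 147.4  49.3]
328 236 [554.9 157.9  41.4]
328 238 [555.1 155.8  38.5]
328 239 [555.  155.9  39.6]
328 240 [555.  155.6  40.1]
328 242 [555.1 154.5  39.4]
328 250 [555.1 151.7  40.7]
328 270 [555.  147.2  48.7]
```

View pics/w9.png

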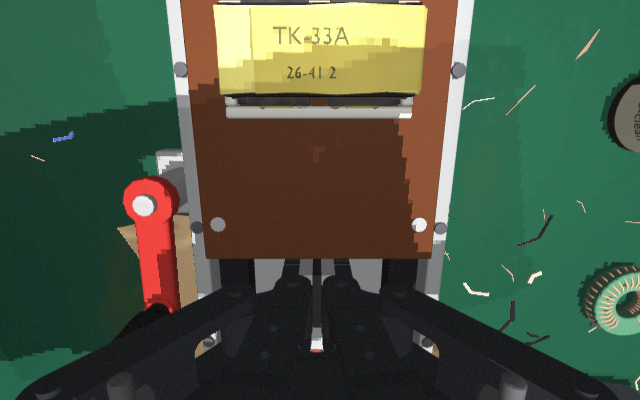

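{"op": "jog_arm", "data": {
  "moves": [
    {"grip":1,"translation":[0.0015,0,0],"twist":[0,0,0]},
    {"grip":1,"translation":[0.0015,0,0],"twist":[0,0,0]},
    {"grip":1,"translation":[0.001,0,0],"twist":[0,0,0]},
    {"grip":1,"translation":[0.001,0,0],"twist":[0,0,0]},
    {"grip":1,"translation":[0.001,0,0],"twist":[0,0,0]},
    {"grip":1,"translation":[0.001,0,0],"twist":[0,0,0]},
    {"grip":1,"translation":[0.001,0,0],"twist":[0,0,0]}
  ]
}}

```text
clock: 9.7
eef_pos: [550.6, 145.4, -23.0]
tcp_rot: [-3.142, -0.0, 1.596]
contact_force: [-0.3, -2.0, -0.1]
opening: -0.001
```

```bash
python3 tip.py w10
```

```text
9.7 [550.6 145.4 -23. ] [-0.28 -1.96 -0.09] [-3.142 -0.     1.596]
306 236 [546.2 165.1  40.2]
306 238 [546.2 163.5  38.4]
306 239 [546.2 163.3  39.1]
306 240 [546.2 163.5  40.6]
306 242 [546.3 162.6  40.3]
306 250 [546.3 159.   39.8]
306 270 [546.6 154.8  48.4]
328 236 [554.8 165.   39.6]
328 238 [554.8 164.3  39.9]
328 239 [554.8 163.7  39.4]
328 240 [554.9 163.2  39.2]
328 242 [554.9 162.6  39.8]
328 250 [555.  159.   39.4]
328 270 [554.8 155.4  49.1]
```

{"op": "jog_arm", "data": {
  "moves": [
    {"grip":1,"translation":[0.0007,0,0],"twist":[0,0,0]},
    {"grip":1,"translation":[0.0007,0,0],"twist":[0,0,0]},
    {"grip":1,"translation":[0.0006,0,0],"twist":[0,0,0]}
  ]
}}

```text
clock: 10.0
eef_pos: [550.5, 147.3, -23.0]
tcp_rot: [-3.142, 0.0, 1.596]
contact_force: [-0.3, -2.1, -0.7]
opening: 0.001
```

```bash
python3 tip.py w11
```

```text
10.0 [550.5 147.3 -23. ] [-0.3  -2.08 -0.72] [-3.142  0.     1.596]
306 236 [546.  164.4  33.9]
306 238 [546.  163.5  33.8]
306 239 [546.  163.   33.5]
306 240 [546.  162.7  33.9]
306 242 [546.1 161.7  33.6]
306 250 [546.1 158.2  33.9]
306 270 [546.6 157.   48.8]
328 236 [555.  165.1  35.1]
328 238 [555.  163.9  34.1]
328 239 [555.  163.6  34.6]
328 240 [555.1 163.1  34.4]
328 242 [555.1 162.1  34. ]
328 250 [555.2 158.9  34.9]
328 270 [554.7 157.7  49.8]
```

{"op": "jog_arm", "data": {
  "moves": [
    {"grip":1,"translation":[-0.002,0,0],"twist":[0,0,0]},
    {"grip":1,"translation":[-0.006,0,0],"twist":[0,0,0]},
    {"grip":1,"translation":[-0.012,0,0],"twist":[0,0,0]},
    {"grip":1,"translation":[-0.015,0,0],"twist":[0,0,0]},
    {"grip":1,"translation":[-0.02,0,0],"twist":[0,0,0]},
    {"grip":1,"translation":[-0.02,0,0],"twist":[0,0,0]},
    {"grip":1,"translation":[0,0,-0.02],"twist":[0,0,0]},
    {"grip":1,"translation":[0,0,-0.03],"twist":[0,0,0]},
    {"grip":1,"translation":[0,0,-0.03],"twist":[0,0,0]},
    {"grip":1,"translation":[0,0,-0.03],"twist":[0,0,0]}
  ]
}}

```text
clock: 10.88
eef_pos: [551.9, 71.0, 88.0]
tcp_rot: [-3.141, 0.0, 1.595]
contact_force: [0.1, -0.0, -0.3]
opening: -0.003
```

{"op": "jog_arm", "data": {
  "moves": [
    {"grip":1,"translation":[0,0,-0.03],"twist":[0,0,0]},
    {"grip":1,"translation":[0,0,0],"twist":[0,0,0]},
    {"grip":1,"translation":[0,0,0],"twist":[0,0,0]}
  ]
}}

```text
clock: 11.13
eef_pos: [553.7, 71.6, 118.8]
tcp_rot: [3.138, -0.0, 1.595]
contact_force: [-0.8, -0.6, -0.7]
opening: 0.003
```

```bash
python3 tip.py w12
```

```text
11.13 [553.7  71.6 118.8] [-0.76 -0.63 -0.68] [ 3.138 -0.     1.595]
306 236 [545.3  17.9   1.8]
306 238 [545.4  15.7   1.6]
306 239 [548.7  81.8 162.5]
306 240 [548.7  81.4 162.7]
306 242 [548.8  81.5 165.1]
306 250 [549.1  82.  174.6]
306 270 [549.5  81.5 191.2]
328 236 [567.   18.5   2.2]
328 238 [567.1  15.9   0.9]
328 239 [558.8  81.6 161.4]
328 240 [558.7  81.8 163. ]
328 242 [558.6  81.8 165.3]
328 250 [558.3  82.1 174.5]
328 270 [557.6  82.1 192. ]
```

View pics/w12.png

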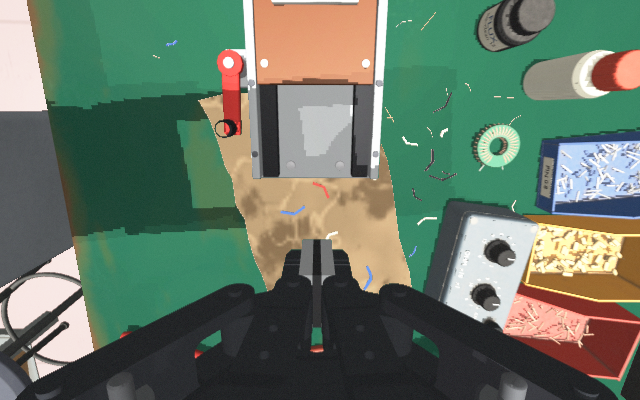

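```bash
cat > plane.py <<'E'
from h import *
def fit(p,d,c,box):
    hsv=cv2.cvtColor(p,cv2.COLOR_RGB2HSV)
    u0,u1,v0,v1=box;P=[]
    for v in range(v0,v1):
        for u in range(u0,u1):
            h,s_,v_=hsv[v,u]
            if 3<h<14 and s_>90 and d[v,u]>0:
                X=w(c,u,v,d[v,u])
                if 20<X[2]<50: P.append(X)
    P=np.array(P);m=np.median(P,0)
    A=np.c_[P[:,:2]-m[:2],np.ones(len(P))];k=np.linalg.lstsq(A,P[:,2],rcond=None)[0]
    print(len(P),P.min(0).round(1),P.max(0).round(1),"plane slopes,z",k.round(4),"at",m.round(1))
E
python3 - <<'E'
from plane import *
p=cv2.imread("pics/w12.png")[:,:,::-1].copy();d=np.load("pics/w12.npy");c=dict(np.load("pics/w12c.npz"))
fit(p,d,c,(250,378,5,82))
p,d=r.grab_frame("top");c=r.calibration("top")
fit(p,d,c,(295,360,180,215))
cv2.imwrite("pics/t12.png",cv2.resize(p[165:235,265:375,::-1],None,fx=7,fy=7,interpolation=cv2.INTER_CUBIC))
E
```

```text
9068 [504.3 158.2  28.4] [595.7 212.8  36.7] plane slopes,z [ 1.00000e-03 -1.60000e-03  3.39292e+01] at [550.2 186.8  33.9]
936 [504.9 155.   25.4] [591.7 267.9  41.2] plane slopes,z [3.40000e-03 1.00000e-03 3.45972e+01] at [547.5 198.3  34.7]
```

View pics/t12.png

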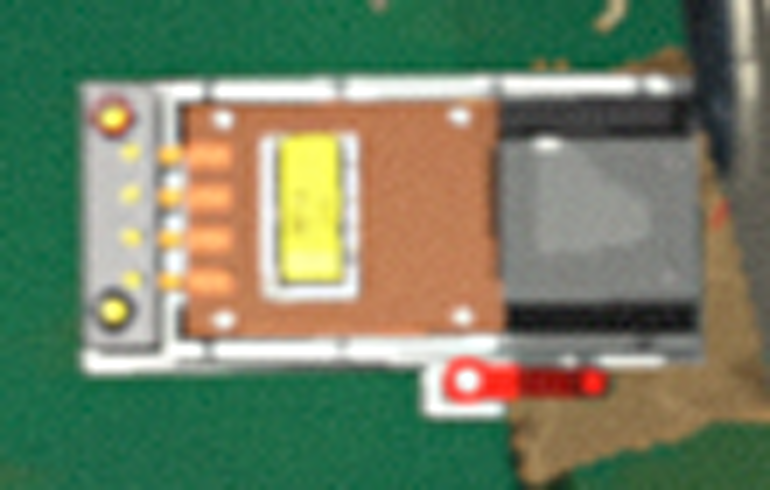

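{"op": "jog_arm", "data": {
  "moves": [
    {"grip":1,"translation":[0.0137,-0.0245,0],"twist":[0,0,0]},
    {"grip":1,"translation":[0.0137,-0.0245,0],"twist":[0,0,0]},
    {"grip":1,"translation":[0.0137,-0.0245,0],"twist":[0,0,0]},
    {"grip":1,"translation":[0.0137,-0.0245,0],"twist":[0,0,0]},
    {"grip":1,"translation":[0,0,0],"twist":[0,0,0.115]},
    {"grip":1,"translation":[0,0,0],"twist":[0,0,0.115]},
    {"grip":1,"translation":[0,0,0],"twist":[0,0,0.115]},
    {"grip":1,"translation":[0,0,0],"twist":[0,0,0.115]},
    {"grip":1,"translation":[0,0,0],"twist":[0,0,0.115]},
    {"grip":1,"translation":[0,0,0],"twist":[0,0,0.115]}
  ]
}}

```text
clock: 12.07
eef_pos: [451.8, 124.1, 115.4]
tcp_rot: [-3.14, 0.002, 0.9]
contact_force: [-0.1, 0.5, 0.5]
opening: -0.005
```

{"op": "jog_arm", "data": {
  "moves": [
    {"grip":1,"translation":[0,0,0],"twist":[0,0,0.115]},
    {"grip":1,"translation":[0,0,0],"twist":[0,0,0.115]},
    {"grip":1,"translation":[0,0,0],"twist":[0,0,0.115]},
    {"grip":1,"translation":[0,0,0],"twist":[0,0,0.115]},
    {"grip":1,"translation":[0,0,0],"twist":[0,0,0.115]},
    {"grip":1,"translation":[0,0,0],"twist":[0,0,0.115]},
    {"grip":1,"translation":[0,0,0],"twist":[0,0,0.115]},
    {"grip":1,"translation":[0,0,0],"twist":[0,0,0.115]},
    {"grip":1,"translation":[0,0,0],"twist":[0,0,0]},
    {"grip":1,"translation":[0,0,0],"twist":[0,0,0]}
  ]
}}

```text
clock: 12.9
eef_pos: [452.2, 124.2, 115.8]
tcp_rot: [3.141, 0.002, -0.011]
contact_force: [-0.4, 0.3, -0.4]
opening: 0.002
```

```bash
python3 tip.py w13
```

```text
12.9 [452.2 124.2 115.8] [-0.41  0.35 -0.38] [ 3.141e+00  2.000e-03 -1.100e-02]
306 236 [ 4.002e+02  1.339e+02 -3.000e-01]
306 238 [398.  134.   -0.7]
306 239 [463.8 127.9 158.8]
306 240 [463.5 127.9 159.3]
306 242 [463.7 127.8 162.1]
306 250 [463.7 127.5 170.5]
306 270 [463.4 127.  187.4]
328 236 [399.9 112.3  -0.5]
328 238 [398.  112.3  -0. ]
328 239 [463.2 117.8 157.6]
328 240 [463.2 117.8 158.8]
328 242 [463.5 117.9 161.9]
328 250 [463.5 118.2 170.3]
328 270 [464.  118.9 188.8]
```

View pics/w13.png

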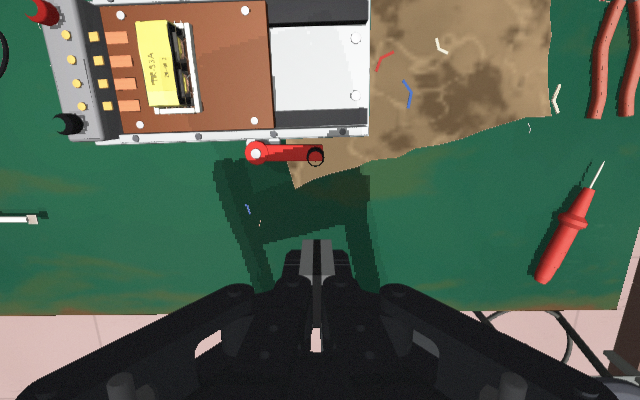

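{"op": "jog_arm", "data": {
  "moves": [
    {"grip":1,"translation":[0,-0.001,0.03],"twist":[0,0,0]},
    {"grip":1,"translation":[0,0,0.03],"twist":[0,0,0]},
    {"grip":1,"translation":[0,0,0.03],"twist":[0,0,0]},
    {"grip":1,"translation":[0,0,0.018],"twist":[0,0,0]},
    {"grip":1,"translation":[0,0,0],"twist":[0,0,0]},
    {"grip":1,"translation":[0,0,0],"twist":[0,0,0]},
    {"grip":1,"translation":[0,0,0],"twist":[0,0,0]}
  ]
}}

```text
clock: 13.53
eef_pos: [453.7, 125.8, 9.7]
tcp_rot: [-3.141, -0.001, -0.013]
contact_force: [0.2, 0.0, 1.2]
opening: 0.001
```

```bash
python3 tip.py w14
```

```text
13.53 [453.7 125.8   9.7] [0.22 0.04 1.2 ] [-3.141e+00 -1.000e-03 -1.300e-02]
306 236 [ 4.451e+02  1.314e+02 -4.000e-01]
306 238 [443.6 131.5  -0.7]
306 239 [465.2 129.4  52.9]
306 240 [464.8 129.4  53. ]
306 242 [464.7 129.3  55. ]
306 250 [465.3 129.   65.1]
306 270 [464.7 128.5  81.4]
328 236 [ 4.449e+02  1.176e+02 -3.000e-01]
328 238 [ 4.436e+02  1.176e+02 -3.000e-01]
328 239 [464.9 119.3  52.5]
328 240 [465.  119.3  53.8]
328 242 [464.8 119.4  55.8]
328 250 [464.8 119.7  64.3]
328 270 [464.9 120.3  82.1]
```

View pics/w14.png

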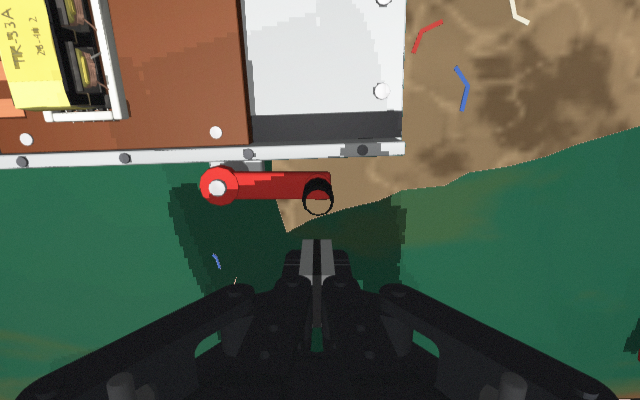

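{"op": "jog_arm", "data": {
  "moves": [
    {"grip":1,"translation":[0,0,0.003],"twist":[0,0,0]},
    {"grip":1,"translation":[0.005,0,0],"twist":[0,0,0]},
    {"grip":1,"translation":[0.004,0,0],"twist":[0,0,0]},
    {"grip":1,"translation":[0.003,0,0],"twist":[0,0,0]},
    {"grip":1,"translation":[0.002,0,0],"twist":[0,0,0]},
    {"grip":1,"translation":[0,0,0],"twist":[0,0,0]}
  ]
}}

```text
clock: 14.08
eef_pos: [468.0, 125.5, 6.2]
tcp_rot: [-3.141, -0.001, -0.014]
contact_force: [0.4, -0.1, -0.1]
opening: -0.001
```

```bash
python3 tip.py w15
```

```text
14.08 [468.  125.5   6.2] [ 0.44 -0.06 -0.06] [-3.141e+00 -1.000e-03 -1.400e-02]
306 236 [461.6 131.    1.6]
306 238 [460.2 131.    1.4]
306 239 [479.1 129.1  48.4]
306 240 [479.  129.1  49.4]
306 242 [479.5 129.   52.8]
306 250 [479.2 128.7  60.7]
306 270 [479.  128.2  78. ]
328 236 [461.7 117.5   2.3]
328 238 [459.1 117.4  -0.8]
328 239 [479.4 119.1  49.4]
328 240 [479.2 119.1  50.3]
328 242 [479.  119.1  52. ]
328 250 [479.1 119.4  60.7]
328 270 [479.2 120.1  78.6]
```

View pics/w15.png

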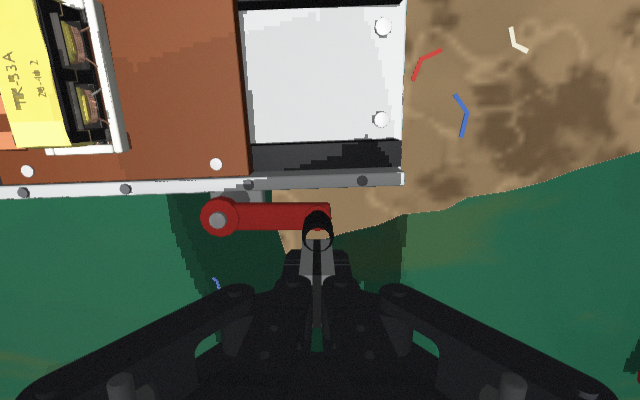

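{"op": "jog_arm", "data": {
  "moves": [
    {"grip":1,"translation":[0.0012,0,0],"twist":[0,0,0]},
    {"grip":1,"translation":[0.0037,0.0013,0],"twist":[0,0,-0.08]},
    {"grip":1,"translation":[0.0037,0.0013,0],"twist":[0,0,-0.08]},
    {"grip":1,"translation":[0.0037,0.0013,0],"twist":[0,0,-0.08]},
    {"grip":1,"translation":[0.0037,0.0013,0],"twist":[0,0,-0.08]},
    {"grip":1,"translation":[0.0037,0.0013,0],"twist":[0,0,-0.08]},
    {"grip":1,"translation":[0,0,0],"twist":[0,0,0]}
  ]
}}

```text
clock: 14.72
eef_pos: [487.8, 121.7, 5.9]
tcp_rot: [3.142, -0.0, 0.389]
contact_force: [-0.6, -0.0, 0.3]
opening: -0.001
```

```bash
python3 tip.py w16 | head -4
```

```text
14.72 [487.8 121.7   5.9] [-0.63 -0.    0.31] [ 3.142 -0.     0.389]
306 236 [505.5 132.2  68.3]
306 238 [504.7 131.9  68.2]
306 239 [504.5 131.8  68.8]
```

View pics/w16.png

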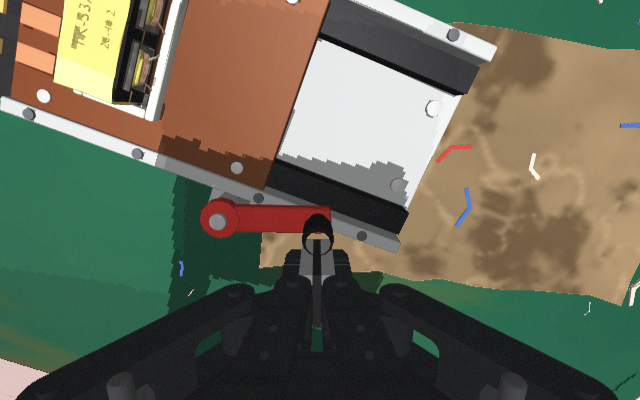

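Works well. The arm tracks the arc and the bar swings with it, so I'll continue.

{"op": "jog_arm", "data": {
  "moves": [
    {"grip":1,"translation":[0.0037,0.0013,0],"twist":[0,0,-0.08]},
    {"grip":1,"translation":[0.0037,0.0013,0],"twist":[0,0,-0.08]},
    {"grip":1,"translation":[0.0037,0.0013,0],"twist":[0,0,-0.08]},
    {"grip":1,"translation":[0.0037,0.0013,0],"twist":[0,0,-0.08]},
    {"grip":1,"translation":[0.0037,0.0013,0],"twist":[0,0,-0.08]},
    {"grip":1,"translation":[0.0037,0.0013,0],"twist":[0,0,-0.08]},
    {"grip":1,"translation":[0.0037,0.0013,0],"twist":[0,0,-0.08]},
    {"grip":1,"translation":[0,0,0],"twist":[0,0,0]}
  ]
}}

```text
clock: 15.43
eef_pos: [513.7, 129.7, 6.0]
tcp_rot: [3.141, -0.0, 0.947]
contact_force: [0.3, 0.1, 1.1]
opening: 0.0
```

```bash
python3 tip.py w17 | head -1
```

```text
15.43 [513.7 129.7   6. ] [0.27 0.12 1.1 ] [ 3.141 -0.     0.947]
```

View pics/w17.png

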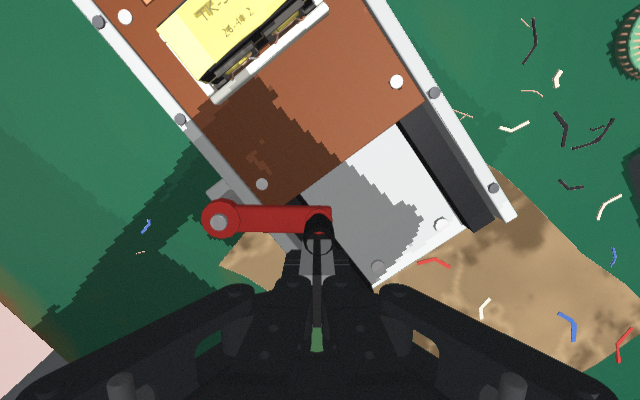

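{"op": "jog_arm", "data": {
  "moves": [
    {"grip":1,"translation":[0.0037,0.0013,0],"twist":[0,0,-0.08]},
    {"grip":1,"translation":[0.0037,0.0013,0],"twist":[0,0,-0.08]},
    {"grip":1,"translation":[0.0037,0.0013,0],"twist":[0,0,-0.08]},
    {"grip":1,"translation":[0.0037,0.0013,0],"twist":[0,0,-0.08]},
    {"grip":1,"translation":[0.0037,0.0013,0],"twist":[0,0,-0.08]},
    {"grip":1,"translation":[0.0037,0.0013,0],"twist":[0,0,-0.08]},
    {"grip":1,"translation":[0.0028,0.001,0],"twist":[0,0,-0.06]},
    {"grip":1,"translation":[0,0,0],"twist":[0,0,0]}
  ]
}}

```text
clock: 16.15
eef_pos: [530.7, 149.1, 5.9]
tcp_rot: [-3.141, 0.0, 1.485]
contact_force: [0.6, 0.4, 0.3]
opening: -0.001
```

```bash
python3 tip.py w18 | head -1
```

```text
16.15 [530.7 149.1   5.9] [0.58 0.45 0.3 ] [-3.141  0.     1.485]
```

View pics/w18.png

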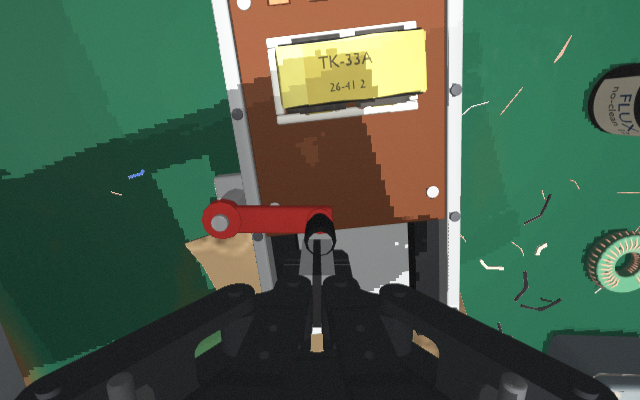

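{"op": "jog_arm", "data": {
  "moves": [
    {"grip":1,"translation":[0.0014,0.0005,0],"twist":[0,0,-0.03]},
    {"grip":1,"translation":[0.0014,0.0005,0],"twist":[0,0,-0.03]},
    {"grip":1,"translation":[0.0014,0.0005,0],"twist":[0,0,-0.03]},
    {"grip":1,"translation":[0.0005,0,0],"twist":[0,0,-0.015]},
    {"grip":1,"translation":[0,0,0],"twist":[0,0,0]}
  ]
}}

```text
clock: 16.62
eef_pos: [532.4, 153.4, 6.0]
tcp_rot: [-3.141, 0.0, 1.588]
contact_force: [0.5, -0.5, -0.4]
opening: -0.003
```

{"op": "jog_arm", "data": {
  "moves": [
    {"grip":1,"translation":[0.0005,0,0],"twist":[0,0,0]},
    {"grip":1,"translation":[0.0,0,0],"twist":[0,0,0]}
  ]
}}

```text
clock: 16.78
eef_pos: [532.4, 153.9, 6.0]
tcp_rot: [-3.141, 0.0, 1.589]
contact_force: [-0.5, -0.4, -0.5]
opening: 0.001
```

```bash
python3 tip.py w19 | head -1
```

```text
16.78 [532.4 153.9   6. ] [-0.45 -0.41 -0.54] [-3.141  0.     1.589]
```

View pics/w19.png

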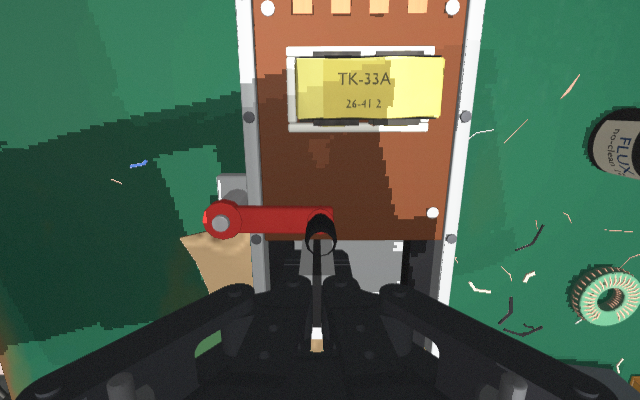

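{"op": "jog_arm", "data": {
  "moves": [
    {"grip":1,"translation":[0.0005,0,0],"twist":[0,0,0]},
    {"grip":1,"translation":[0.0,0,0],"twist":[0,0,0]}
  ]
}}

```text
clock: 17.0
eef_pos: [532.5, 154.4, 6.0]
tcp_rot: [-3.141, 0.0, 1.59]
contact_force: [0.3, -1.6, -0.2]
opening: -0.004
```

{"op": "jog_arm", "data": {
  "moves": [
    {"grip":1,"translation":[0.0005,0,0],"twist":[0,0,0]},
    {"grip":1,"translation":[0.0,0,0],"twist":[0,0,0]}
  ]
}}

```text
clock: 17.17
eef_pos: [532.5, 154.5, 5.9]
tcp_rot: [-3.141, 0.001, 1.591]
contact_force: [1.2, -4.7, 0.0]
opening: 0.005
```

{"op": "jog_arm", "data": {
  "moves": [
    {"grip":1,"translation":[-0.002,0,0],"twist":[0,0,0]},
    {"grip":1,"translation":[-0.005,0,0],"twist":[0,0,0]},
    {"grip":1,"translation":[-0.01,0,0],"twist":[0,0,0]},
    {"grip":1,"translation":[-0.02,0,0],"twist":[0,0,0]},
    {"grip":1,"translation":[-0.02,0,-0.01],"twist":[0,0,0]},
    {"grip":1,"translation":[-0.02,0,-0.03],"twist":[0,0,0]},
    {"grip":1,"translation":[0,0,-0.03],"twist":[0,0,0]},
    {"grip":1,"translation":[0,0,-0.03],"twist":[0,0,0]},
    {"grip":1,"translation":[0,0,-0.03],"twist":[0,0,0]},
    {"grip":1,"translation":[0,0,0],"twist":[0,0,0]}
  ]
}}

```text
clock: 18.0
eef_pos: [537.7, 77.7, 141.7]
tcp_rot: [3.133, -0.001, 1.59]
contact_force: [1.8, 0.3, 0.7]
opening: 0.002
```

{"op": "jog_arm", "data": {
  "moves": [
    {"grip":1,"translation":[0,0,0],"twist":[0,0,0]},
    {"grip":1,"translation":[0,0,0],"twist":[0,0,0]}
  ]
}}

```text
clock: 18.17
eef_pos: [533.7, 77.6, 135.6]
tcp_rot: [-3.141, -0.0, 1.59]
contact_force: [0.1, -0.9, 0.4]
opening: 0.001
```

```bash
python3 tip.py w20 | head -1; python3 - <<'E'
from plane import *
p=cv2.imread("pics/w20.png")[:,:,::-1].copy();d=np.load("pics/w20.npy");c=dict(np.load("pics/w20c.npz"))
cv2.imwrite("pics/w20a.png",cv2.resize(p[0:200,200:420,::-1],None,fx=3,fy=3,interpolation=cv2.INTER_CUBIC))
hsv=cv2.cvtColor(p,cv2.COLOR_RGB2HSV);h,s,v=cv2.split(hsv)
m=(((h<3)|(h>176))&(s>170)&(v>80));P=[]
for y,x in np.argwhere(m[:200,200:420]):
    X=w(c,x+200,y,d[y,x+200])
    if 38<X[2]<48: P.append(X)
P=np.array(P);print(len(P),P.min(0),P.max(0),np.median(P,0))
q=P[P[:,0]>497];f=np.polyfit(q[:,0],q[:,1],1);print("bar slope",f)
p,d=r.grab_frame("top");c=r.calibration("top");fit(p,d,c,(295,360,180,215))
cv2.imwrite("pics/t20.png",cv2.resize(p[165:235,265:375,::-1],None,fx=7,fy=7,interpolation=cv2.INTER_CUBIC))
cv2.imwrite("pics/t20f.png",p[:,:,::-1])
E
```

```text
18.17 [533.7  77.6 135.6] [ 0.11 -0.9   0.37] [-3.141 -0.     1.59 ]
237 [484.2813713  160.50073905  39.97748279] [539.00063872 176.42631579  45.20981389] [522.29546023 165.48447711  42.70129967]
bar slope [ 0.17602119 75.45211187]
880 [504.8 158.   28.7] [591.9 267.8  43.8] plane slopes,z [-2.3000e-03 -3.8000e-03  3.4546e+01] at [550.8 200.7  34.5]
```

View pics/w20a.png

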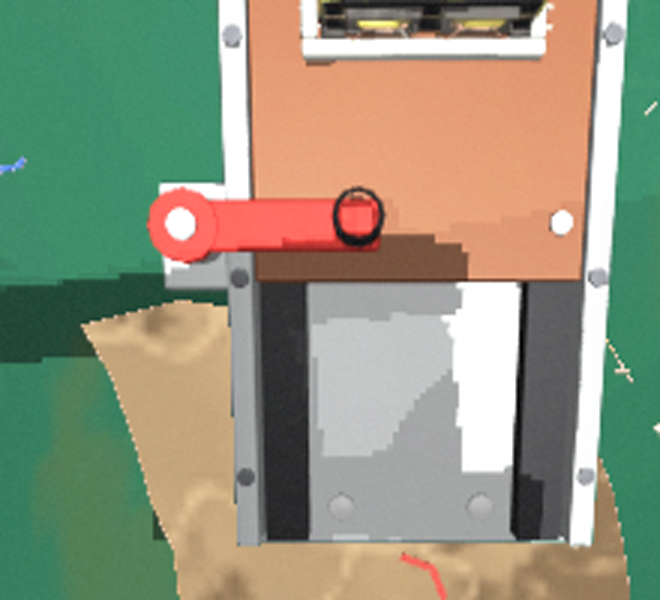

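View pics/t20.png

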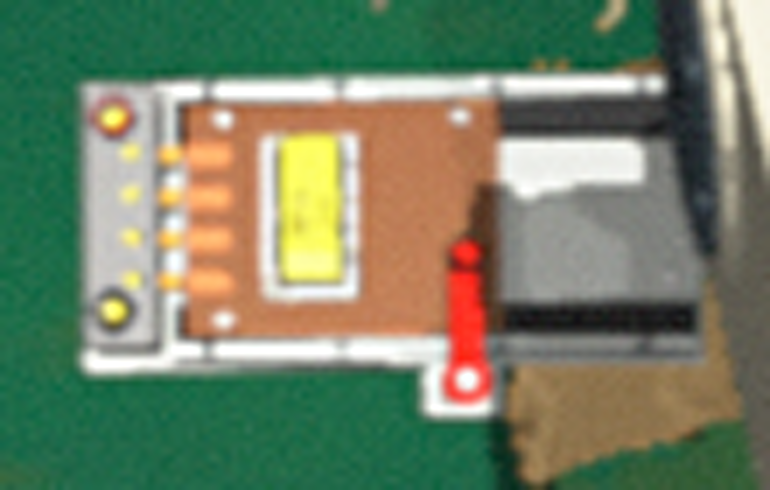

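View pics/t20f.png

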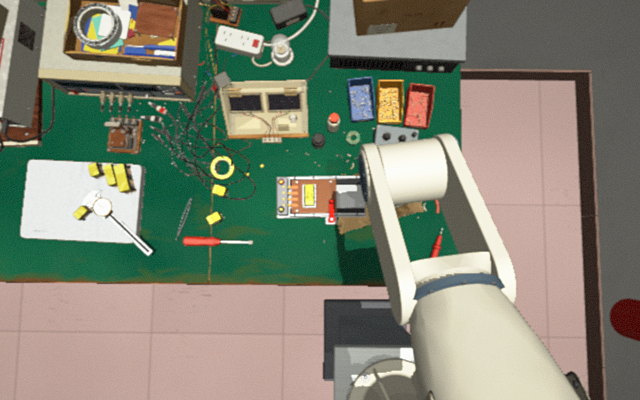

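```bash
python3 - <<'E'
from rig import r
print(r.sign_off(), r.sense()["clock"])
E
```

```text
the job is handed in; nothing more can be done
the job is handed in; nothing more can be done
```

The board is seated in its notches and the red latch bar is square across its rear, against its stop. I handed the job in at about 18 s.

- **Board:** I pushed it about 52 mm along the rails with the shut fingertips, at 2 to 3 N, until it dropped. Its top went from 40 mm to 34 mm above the worktop. A plane fitted to the wrist depth after the drop showed it level, with slopes under 0.002; the coarser top camera gave under 0.004. The transformer was still standing in its nest.
- **Latch:** I pushed the post round with the shut fingertips. At the end the force rose to 4.7 N while the tip moved only 0.1 mm, at the position worked out for the stop. In the last pictures the bar lies parallel to the board's rear edge within about 0.01 to 0.02 rad, and the fingers were well clear.
- **Loose things:** Those visible in the last pictures are where they were. The arm hid part of the side cutters from the top camera.

**What disagreed:**
- **Fingertip height:** the fingertips are about 42 mm above the reported TCP, as both the wrist depth and the side camera showed. My first push therefore passed over the board without touching it, at no force and about 20 mm above it, well short of the transformer. I backed off and used fingertip heights from the cameras after that, so the reported TCP height was negative during the board push.
- **Latch slope check:** one automatic measurement of the bar's slope gave 0.18. The colour mask had caught only part of the bar, so I discarded it and judged the bar's edges in the picture by eye.

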